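# Tap a cast-iron griddle home on the hotplate and check its play

### The arm

A 6-joint arm with a two-finger parallel gripper is mounted at the origin on the work surface. World frame = base frame: x ahead of the robot, y to its left, z up, the work surface at z = 0. Lengths are in m, angles in rad, forces in N, time in s.
With the tool pointing down it reaches from about 0.225 to 0.875 m from the base axis. Payload 3.4 kg.
Tool frame: the origin (TCP) lies between the finger pads; the fingertips stand 11 mm ahead of it and the grasp point (between the pads) lies 8 mm behind it; z points along the fingers, y is the direction in which the jaws open and shut (so a half turn about z gives the same grasp; the last joint's range is limited). The gripper opens to 85 mm and grips with 20 to 120 N. Pads are 22 mm wide; open, the fingers measure 114 mm over their backs; the gripper's body (76 mm by 85 mm) begins 54 mm behind the grasp point. The pads swing forward as they close: fully open they stand 13 mm farther back than shut.
Start: joints at [-1.265, 0.276, 1.505, -0, 1.361, -0.121], TCP at [0.238, -0.523, 0.242] pointing down, gripper open.
Joint ranges: [-2.89, 2.89], [-0.75, 2.08], [0.22, 2.7], [-1.18, 4.32], [0.11, 2.71], [-2.7, 2.7]. Speed limits (rad/s): [2.57, 2.57, 3.14, 3.14, 3.14, 3.14].

### API

Orientations are given as a unit quaternion [w, x, y, z].
In Python, from rig import manip gives the robot as it stands. The module is installed in compiled form; this text tells all that it offers.
- The arm moves only by the tool move_arm, never from a script. Its argument "series" is a list that holds one entry, the list of rows, each a list of 7 numbers: the shift along the world's x, y, z in m, then the turn, a rotation vector about the world's x, y, z in rad, then the finger opening in m, from 0 to 0.0854. A call has 1 to 20 rows; each row shifts and turns the commanded pose from where the row before left it; what a row does not reach is not made up. A row lasts 1/12 s, in which the tool goes at most 41.7 mm and 7.16 degrees, less where a joint would pass 70% of its speed; a pose out of reach is approached as far as the arm can. A call with a gripper value outside its range is refused whole. The fingers move at their own pace and stop on an object; "newtons" is the grip in N (left out, the last holds). Time passes only in rows, so rows that do not move let the fingers close. It gives the time, the measured TCP pose, the force and the opening at its end, in the units of the state.
- manip.get_state(): the state, without advancing time (a new reading comes with each control period).
- manip.get_image(name): name is "scene" or "side" or "wrist"; returns a dict with "color" (384x512x3 uint8, red, green, blue), "fx", "fy", "cx", "cy" (pixels), "R" (3x3) and "t" (3): a world point X has camera coordinates R X + t; the wrist camera has in their place "tool_from_camera" (4x4, takes a point from camera to tool coordinates, whose origin is the TCP and whose axes are the flange's). Camera axes: x right, y down, z forward; pixel columns grow to the right and rows downward; lengths in m; the calibration is good to about 2 mm. A picture is of the moment at which its call begins: read the wrist's pose just before it. There is no depth.
- manip.sign_off(): hands the job in, once; it reports no verdict.
The state is a dict: "clock": time; "qpos": joint angles; "qd": joint speeds; "effort": joint torques, N m; "position": TCP position; "ee_rot": TCP orientation; "contact_force": force on the tool from outside, world axes, zero at the start; "moment": the same for the moment, N m; "width": finger opening in m.
Only numpy, scipy, OpenCV 4.12 (cv2) and the standard library are available. Lean on these libraries where they do the work, as an engineer would, in place of code of your own. Each camera call takes 0.05 s, during which the arm holds its last target.

### The job

The cast-iron griddle has been left askew on the electric hob, its skirt riding up on the hotplate underneath. Without lifting it, tap it gently from whichever sides it takes until it is centred over the hotplate and drops down level all round, and let go. Then make sure that it is caught: push it lightly from the hob's left and then from its right, each time until you feel it come up against the hotplate, and leave it lying level. Do not disturb the bowl, container, wooden spoon or bottle opener.

Things in the scene. Friction and masses are not known exactly. Their poses are not given: they have to be found in the camera images.
- hob: Electric hob, white steel box 240 x 250 mm, top 70 mm high; origin: middle of its underside, on the ledge; x points to its back, y to its left (knob at the front), z up. Round iron hotplate 120 mm across, fixed, square-edged, top face 77 mm above the ledge. It is not in the exact middle: up to 6 mm off along the hob's x and y, hidden under the griddle and not measured; it must be felt for.
- griddle: Loose flat round cast-iron griddle, 0.7-0.95 kg, 150 mm across, 6 mm thick, with a 5 mm deep skirt below that fits round the hotplate with 2 mm play all round. Origin: on its axis level with the skirt's lower edge; z up. Home: level, origin 72 mm above the ledge. Askew it tips 2-5 degrees, low where it overhangs most. Slides at 3-12 N askew, 3-6 N at home, then stops hard; never exceed 25 N.
- bowl: Bystander: small white ceramic bowl, 110 mm across, 48 mm high; origin: middle of its underside.
- container: Bystander: clear plastic container with a white screw lid, 78 mm across, 98 mm high; origin: middle of its underside.
- spoon: Bystander: wooden spoon, 250 mm long, lying beside the hob along its own x, bowl end at +x; origin under its handle, 150 mm from the handle's end.
- opener: Bystander: flat steel bottle opener, 125 mm long, with a ring at its +x end, lying on the ledge; origin about its middle, on the underside.
Things that resemble listed ones, but are neither listed nor needed, are in the scene too. What is shaped like the griddle but blue or green is not meant.

How it is judged:
By the outcome, as a careful person would: the job done as asked, in the order asked, and still so for the second after the job is handed in, with the robot touching nothing.
It also fails if it takes over 72 s, if anything falls off the work surface, if the arm or the gripper's body presses on something with over 40 N, if the wrist force passes 120 N, or if a joint passes its speed limit or range.

## Working session

There is one attempt and no reset: what is moved stays moved. The work goes in short steps, Python scripts to look and compute and a tool call to move; the robot and the scene stay as the last step left them, time stands still between calls to the robot, and variables do not carry over. Pictures are saved under pics/ and viewed, and the job is handed in when it is done.

Besides the shell and the picture viewer there is one more tool, called after "Request:" as name(argument=value, ...) on one line, values as JSON. move_arm: Moves the arm, as the interface text tells. Its arguments: {"type":"object","properties":{"series":{"type":"array"},"newtons":{"type":"number"}},"required":["series"]}

```bash
mkdir -p pics
cat > h.py <<'E'
import numpy as np, cv2
from rig import manip
def save(im,name,scale=1.5):
    c=cv2.cvtColor(im["color"],cv2.COLOR_RGB2BGR)
    cv2.imwrite("pics/"+name,cv2.resize(c,None,fx=scale,fy=scale,interpolation=cv2.INTER_CUBIC))
def ray(im,u,v,z):
    K=np.array([[im["fx"],0,im["cx"]],[0,im["fy"],im["cy"]],[0,0,1]])
    d=np.linalg.inv(K)@np.array([u,v,1.]); R=np.array(im["R"]);t=np.array(im["t"])
    o=-R.T@t; D=R.T@d
    return o+D*(z-o[2])/D[2]
def proj(im,X):
    c=np.array(im["R"])@np.array(X)+np.array(im["t"])
    return im["fx"]*c[0]/c[2]+im["cx"], im["fy"]*c[1]/c[2]+im["cy"]
E
python3 - <<'E'
from h import *
import pickle
print(manip.get_state())
d={}
for n in ["scene","side","wrist"]:
    im=manip.get_image(n); save(im,n+"0.png"); d[n]=im
    print(n,{k:np.round(np.array(v),4).tolist() for k,v in im.items() if k!="color"})
pickle.dump(d,open("im0.pkl","wb"))
E
```

```text
{'clock': 0.0, 'qpos': array([-1.26497346e+00,  2.76598708e-01,  1.50615062e+00,  1.82531621e-06,
        1.36070023e+00, -1.20969418e-01]), 'qd': array([-0.00084381, -0.00086198, -0.00017154, -0.00165021,  0.00032068,
       -0.00167364]), 'effort': array([-6.81153942e-04, -4.16771865e+01, -2.45807272e+01,  2.34024455e-04,
        1.10220682e-02, -1.18631743e-05]), 'position': array([ 0.23787783, -0.52291957,  0.24143061]), 'ee_rot': array([-9.24568702e-04,  9.77316936e-01,  2.11779944e-01, -8.48027897e-05]), 'contact_force': array([-0.70507818, -0.20518157,  0.17443676]), 'moment': array([-0.0129277 ,  0.03006906, -0.01742555]), 'width': 0.08559487409896091}
scene {'fx': 412.338, 'fy': 412.338, 'cx': 260.6478, 'cy': 194.9817, 'R': [[-0.2856, 0.9581, 0.0203], [0.525, 0.1741, -0.8331], [-0.8017, -0.2273, -0.5528]], 't': [0.1443, -0.2366, 1.3873]}
side {'fx': 401.9588, 'fy': 401.9588, 'cx': 258.5707, 'cy': 193.4537, 'R': [[-0.6919, -0.722, 0.0067], [-0.5265, 0.4982, -0.689], [0.4941, -0.4802, -0.7248]], 't': [0.426, 0.3495, 0.5903]}
wrist {'fx': 316.2056, 'fy': 316.2056, 'cx': 254.1575, 'cy': 191.3884, 'tool_from_camera': [[-0.0003, -0.9464, -0.3231, 0.0837], [1.0, -0.0007, 0.0011, 0.0002], [-0.0013, -0.3231, 0.9464, -0.1314], [0.0, 0.0, 0.0, 1.0]]}
```

View pics/scene0.png

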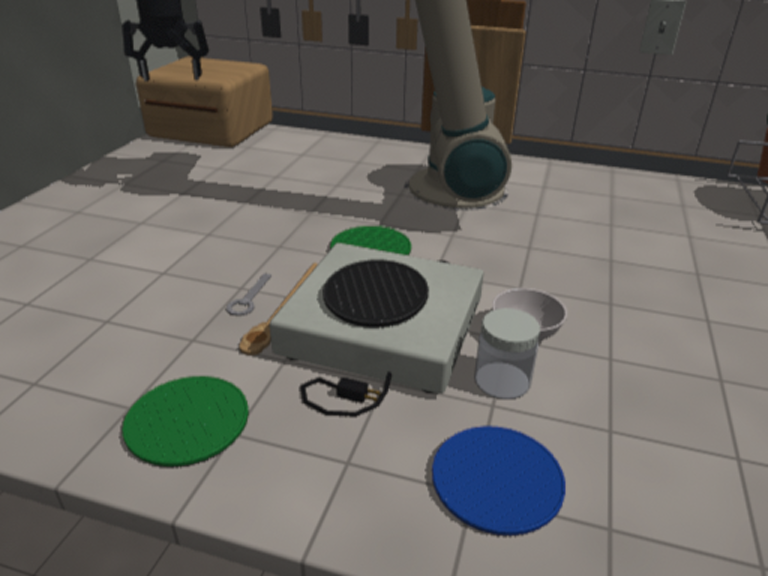

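View pics/side0.png

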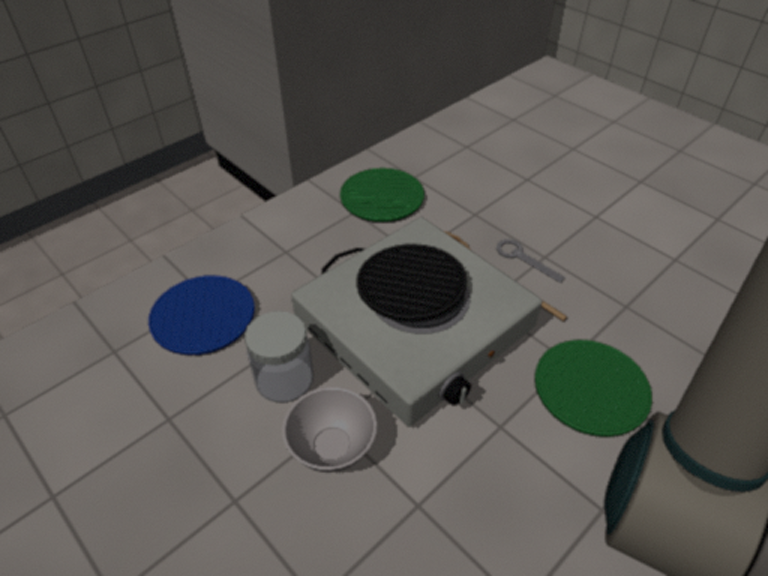

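View pics/wrist0.png

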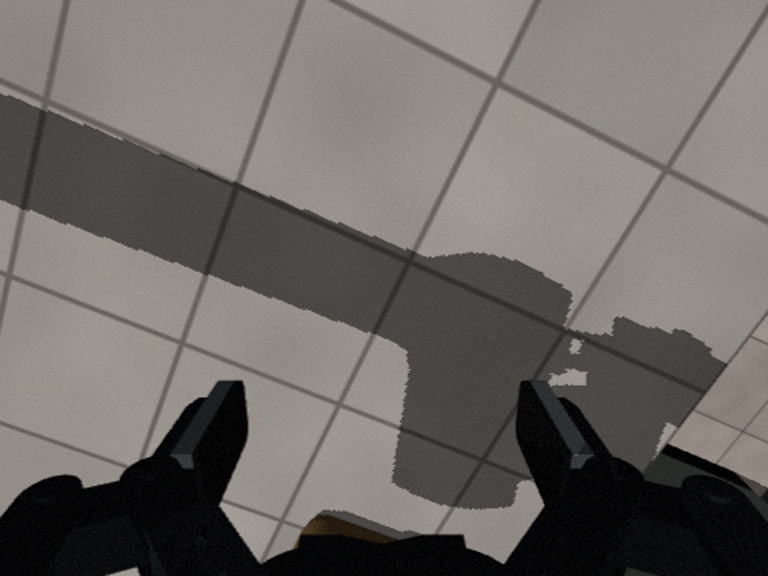

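Run:
```python
from h import *
import pickle
d=pickle.load(open("im0.pkl","rb"))
for n,(x0,y0,x1,y1) in {"scene":(170,145,335,275),"side":(185,140,375,285)}.items():
    c=cv2.cvtColor(d[n]["color"],cv2.COLOR_RGB2BGR)[y0:y1,x0:x1]
    cv2.imwrite(f"pics/{n}crop.png",cv2.resize(c,None,fx=4.1,fy=4.1,interpolation=cv2.INTER_CUBIC))
    im=d[n]; hsv=cv2.cvtColor(im["color"],cv2.COLOR_RGB2HSV)
    m=np.zeros(hsv.shape[:2],np.uint8); m[y0:y1,x0:x1]=((hsv[...,2]<70))[y0:y1,x0:x1]*255
    m=cv2.morphologyEx(m,cv2.MORPH_CLOSE,np.ones((3,3)))
    cs,_=cv2.findContours(m,cv2.RETR_EXTERNAL,cv2.CHAIN_APPROX_NONE)
    for c in cs:
        if cv2.contourArea(c)>800: print(n,cv2.contourArea(c),cv2.boundingRect(c),cv2.fitEllipse(c))
```

```text
scene 2784.0 (170, 217, 125, 58) ((229.88328552246094, 247.32955932617188), (48.100196838378906, 115.35462951660156), 100.2183609008789)
scene 2403.5 (215, 174, 70, 45) ((249.81690979003906, 195.55332946777344), (44.00734329223633, 69.63290405273438), 87.54609680175781)
side 1516.0 (273, 204, 96, 80) ((317.4482116699219, 247.41256713867188), (23.580066680908203, 110.85856628417969), 49.86058807373047)
side 3231.0 (238, 163, 76, 56) ((276.01788330078125, 190.03099060058594), (54.642860412597656, 75.48668670654297), 97.81953430175781)
```

View pics/scenecrop.png

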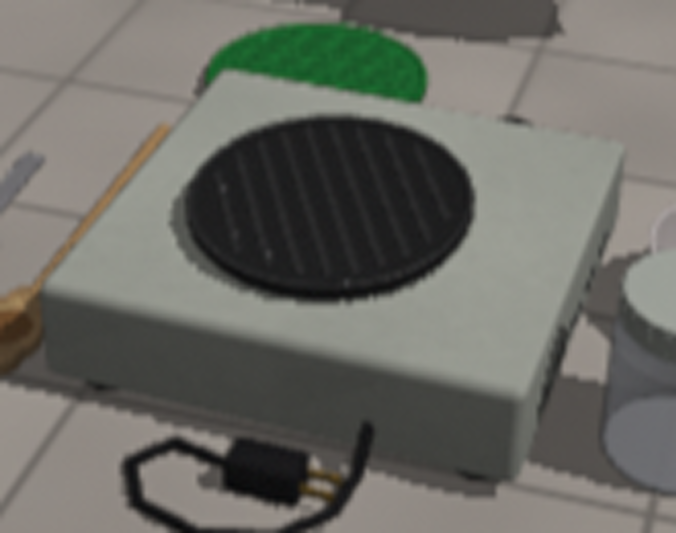

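View pics/sidecrop.png

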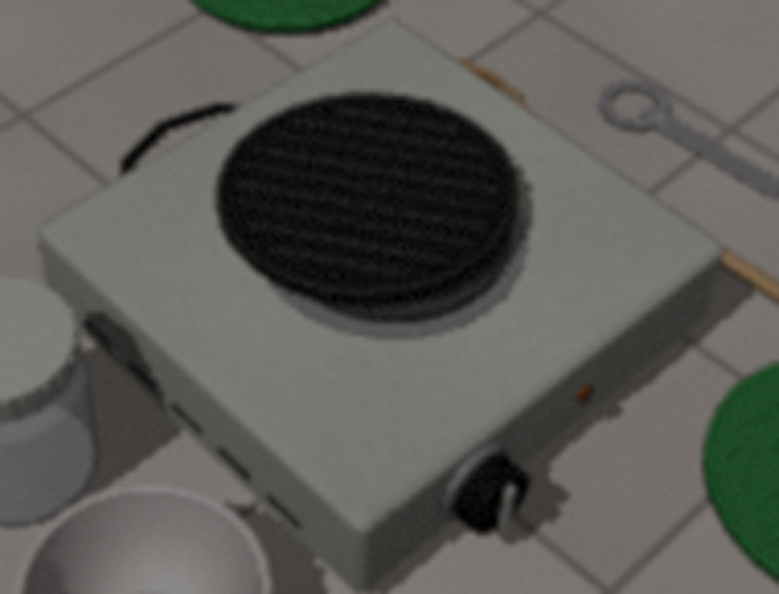

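Run:
```python
from h import *
import pickle
d=pickle.load(open("im0.pkl","rb"))
S=[(222,70),(624,146),(522,398),(45,292)]
T=[(395,18),(722,250),(365,532),(38,238)]
P={}
for n,L,o in [("scene",S,(170,145)),("side",T,(185,140))]:
    P[n]=[ray(d[n],u/4.1+o[0],v/4.1+o[1],.07) for u,v in L]
    p=np.array(P[n]); print(n,np.round(p,4).tolist(), "edges",[round(float(np.linalg.norm(p[i]-p[(i+1)%4])),4) for i in range(4)],"mid",p.mean(0).round(4))
    for i in range(4):
        e=p[(i+1)%4]-p[i]; print(round(float(np.degrees(np.arctan2(e[1],e[0]))),2))
# griddle: top ellipse centre
for n,e in [("scene",(249.8,195.5)),("side",(276.0,190.0))]:
    for z in (.08,.083,.086): print(n,z,ray(d[n],*e,z).round(4))
# others
def w(n,u,v,z): return ray(d[n],u/1.5,v/1.5,z).round(3)
print("jar lid",w("scene",511,329,.098),w("side",277,337,.098))
print("bowl",w("scene",529,310,.048),w("side",331,425,.048))
print("opener",w("scene",238,308,.0),w("scene",267,277,0)," side",w("side",508,250,0),w("side",562,279,0))
print("spoon",w("scene",255,340,.005),w("scene",314,266,.005),"side",w("side",565,317,.005))
print("green",w("scene",370,245,0),w("side",592,386,0),w("side",382,194,0))
```

```text
scene [[0.4446, -0.1136, 0.07], [0.4546, 0.132, 0.07], [0.6877, 0.1242, 0.07], [0.6815, -0.1161, 0.07]] edges [0.2458, 0.2333, 0.2404, 0.2368] mid [0.5671 0.0066 0.07  ]
87.69
-1.91
-91.49
179.41
side [[0.6702, -0.1246, 0.07], [0.4363, -0.1134, 0.07], [0.4432, 0.1289, 0.07], [0.6733, 0.1254, 0.07]] edges [0.2342, 0.2424, 0.2302, 0.25] mid [0.5557 0.0041 0.07  ]
177.26
88.37
-0.89
-90.72
scene 0.08 [ 0.5808 -0.0033  0.08  ]
scene 0.083 [ 0.5851 -0.002   0.083 ]
scene 0.086 [ 0.5894 -0.0006  0.086 ]
side 0.08 [ 0.5692 -0.0036  0.08  ]
side 0.083 [ 0.5672 -0.0014  0.083 ]
side 0.086 [0.5653 0.0007 0.086 ]
jar lid [0.63  0.194 0.098] [0.61  0.192 0.098]
bowl [0.506 0.21  0.048] [0.497 0.206 0.048]
opener [ 0.574 -0.232  0.   ] [ 0.476 -0.23   0.   ]  side [ 0.572 -0.229  0.   ] [ 0.472 -0.238  0.   ]
spoon [ 0.646 -0.166  0.005] [ 0.425 -0.165  0.005] side [ 0.422 -0.171  0.005]
green [ 0.314 -0.098  0.   ] [ 0.328 -0.1    0.   ] [ 0.82  -0.181  0.   ]
```

Request:
move_arm(series=[[[0.021,0.029,0.0055,0,0,-0.0237,0.0],[0.021,0.029,0.0055,0,0,-0.0237,0.0],[0.021,0.029,0.0055,0,0,-0.0237,0.0],[0.021,0.029,0.0055,0,0,-0.0237,0.0],[0.021,0.029,0.0055,0,0,-0.0237,0.0],[0.021,0.029,0.0055,0,0,-0.0237,0.0],[0.021,0.029,0.0055,0,0,-0.0237,0.0],[0.021,0.029,0.0055,0,0,-0.0237,0.0],[0.021,0.029,0.0055,0,0,-0.0237,0.0],[0.021,0.029,0.0055,0,0,-0.0237,0.0],[0.021,0.029,0.0055,0,0,-0.0237,0.0],[0.021,0.029,0.0055,0,0,-0.0237,0.0],[0.021,0.029,0.0055,0,0,-0.0237,0.0],[0.021,0.029,0.0055,0,0,-0.0237,0.0],[0.021,0.029,0.0055,0,0,-0.0237,0.0],[0.021,0.029,0.0055,0,0,-0.0237,0.0],[0.021,0.029,0.0055,0,0,-0.0237,0.0],[0.021,0.029,0.0055,0,0,-0.0237,0.0],[0,0,0,0,0,0,0],[0,0,0,0,0,0,0]]])

```text
clock: 1.82
position: [0.6167, 0.0001, 0.3406]
ee_rot: [0.0, 1.0, 0.002, -0.001]
contact_force: [-0.0, -0.9, 0.2]
width: 0.0001
```

```bash
cat >> h.py <<'E'
from scipy.spatial.transform import Rotation as Ro
def wristim(name=None):
    s=manip.get_state(); im=manip.get_image("wrist")
    q=s["ee_rot"]; Rt=Ro.from_quat([q[1],q[2],q[3],q[0]]).as_matrix()
    T=np.array(im["tool_from_camera"]); Rw=Rt@T[:3,:3]; tw=Rt@T[:3,3]+s["position"]
    im["R"]=Rw.T; im["t"]=-Rw.T@tw
    if name: save(im,name)
    return im,s
def st():
    s=manip.get_state(); q=s["ee_rot"]
    e=Ro.from_quat([q[1],q[2],q[3],q[0]]).as_matrix()
    print("t",round(s["clock"],2),"p",s["position"].round(4),"F",s["contact_force"].round(2),"w",round(s["width"],4),"toolx",e[:,0].round(3),"toolz",e[:,2].round(3))
E
python3 - <<'E'
from h import *
import pickle
st()
im,s=wristim("wrist1.png"); pickle.dump(im,open("w1.pkl","wb"))
E
```

```text
t 1.82 p [6.167e-01 1.000e-04 3.406e-01] F [-0.01 -0.87  0.18] w 0.0001 toolx [ 1.     0.004 -0.001] toolz [-0.001 -0.    -1.   ]
```

View pics/wrist1.png

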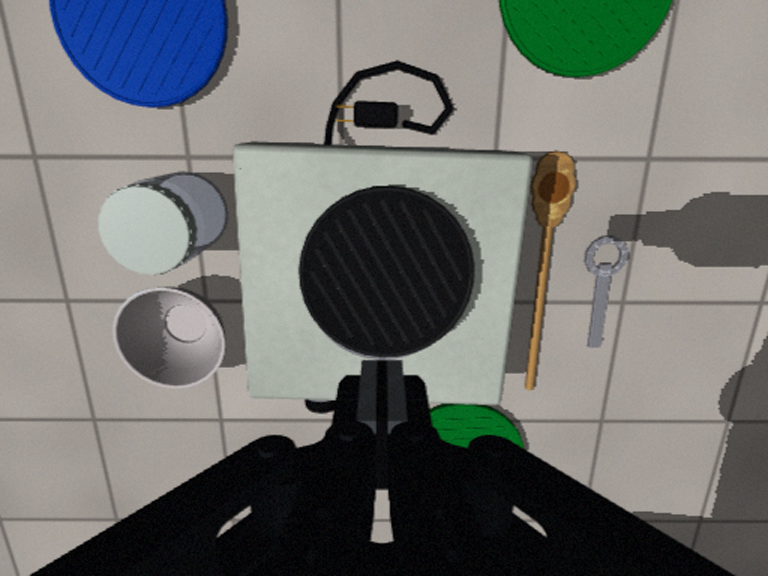

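```bash
cat > g.py <<'E'
from h import *
def griddle(im,box,z=.083,vmax=0.95):
    x0,y0,x1,y1=box
    hsv=cv2.cvtColor(im["color"],cv2.COLOR_RGB2HSV)
    m=np.zeros(hsv.shape[:2],np.uint8); m[y0:y1,x0:x1]=(hsv[...,2]<70)[y0:y1,x0:x1]*255
    m=cv2.morphologyEx(m,cv2.MORPH_CLOSE,np.ones((5,5)))
    cs,_=cv2.findContours(m,cv2.RETR_EXTERNAL,cv2.CHAIN_APPROX_NONE)
    c=max(cs,key=cv2.contourArea); h=cv2.convexHull(c)
    return c
E
python3 - <<'E'
from g import *
import pickle
im=pickle.load(open("w1.pkl","rb"))
c=griddle(im,(190,115,325,238)); 
e=cv2.fitEllipse(c); print(e, cv2.boundingRect(c))
P=np.array([ray(im,u,v,.083) for u,v in c[:,0,:]])
keep=P[:,0]>0.52
A=np.c_[2*P[keep,:2],np.ones(keep.sum())]; b=(P[keep,:2]**2).sum(1)
s=np.linalg.lstsq(A,b,rcond=None)[0]; print("centre",s[:2].round(4),"R",np.sqrt(s[2]+s[0]**2+s[1]**2))
print("xy range",P.min(0),P.max(0))
cor=[(235,144),(531,155),(500,405),(248,398)]
q=np.array([ray(im,u/1.5,v/1.5,.07) for u,v in cor]); print(q.round(4),q.mean(0))
cr=cv2.cvtColor(im["color"],cv2.COLOR_RGB2BGR)[85:280,145:365]
cv2.imwrite("pics/w1crop.png",cv2.resize(cr,None,fx=3,fy=3,interpolation=cv2.INTER_CUBIC))
E
```

```text
((257.65423583984375, 180.5049285888672), (113.06964874267578, 116.10008239746094), 80.01354217529297) (200, 124, 117, 114)
centre [ 0.5784 -0.005 ] R 0.07508238215231686
xy range [ 0.50163643 -0.08015405  0.083     ] [0.65389646 0.0697709  0.083     ]
[[ 0.6855  0.1185  0.07  ]
 [ 0.6776 -0.1227  0.07  ]
 [ 0.4414 -0.1172  0.07  ]
 [ 0.4487  0.1287  0.07  ]] [0.56331318 0.00184444 0.07      ]
```

View pics/w1crop.png

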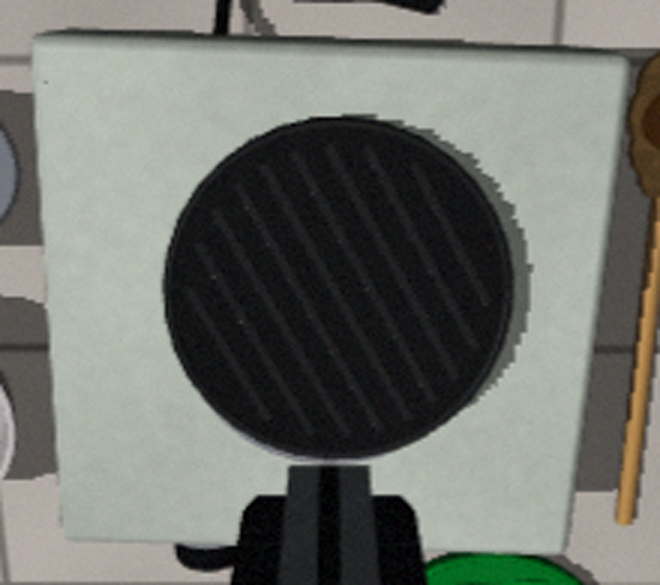

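Run:
```python
from g import *
import pickle
im=pickle.load(open("w1.pkl","rb")); d=pickle.load(open("im0.pkl","rb"))
a=cv2.cvtColor(im["color"],cv2.COLOR_RGB2BGR)[205:250,205:305]
b=cv2.cvtColor(d["side"]["color"],cv2.COLOR_RGB2BGR)[180:230,240:340]
o=np.vstack([cv2.resize(a,(760,342),interpolation=cv2.INTER_NEAREST),])
cv2.imwrite("pics/sa.png",o); cv2.imwrite("pics/sb.png",cv2.resize(b,(760,380),interpolation=cv2.INTER_NEAREST))
```

```text
(no output)
```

View pics/sa.png

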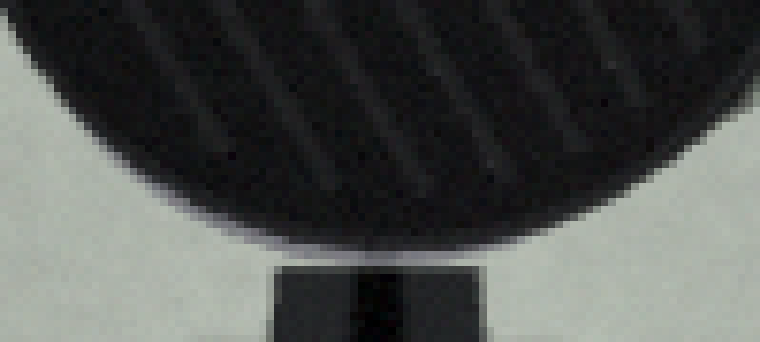

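View pics/sb.png

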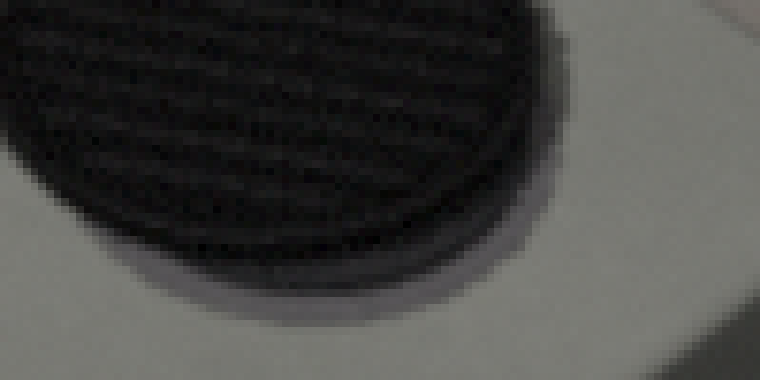

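Run:
```python
from g import *
import pickle
im=pickle.load(open("w1.pkl","rb")); d=pickle.load(open("im0.pkl","rb"))
def fit(P):
    A=np.c_[2*P[:,:2],np.ones(len(P))]; b=(P[:,:2]**2).sum(1)
    s=np.linalg.lstsq(A,b,rcond=None)[0]; return s[:2].round(4),np.sqrt(s[2]+s[0]**2+s[1]**2).round(4)
L=[(130,265),(160,290),(200,310),(260,323),(320,327),(380,320),(440,300),(490,270),(530,230),(553,190)]
for z in (.066,.07,.073,.077):
    P=np.array([ray(d["side"],u/7.6+240,v/7.6+180,z) for u,v in L]); print(z,fit(P))
L=[(155,190),(200,222),(250,245),(300,257),(380,265),(440,260),(490,252),(530,240)]
for z in (.07,.077):
    P=np.array([ray(im,u/7.6+205,v/7.6+205,z) for u,v in L]); print(z,fit(P))
# ellipse of top in side view
```

```text
0.066 (array([ 0.5581, -0.0047]), np.float64(0.0675))
0.07 (array([ 0.5556, -0.0019]), np.float64(0.067))
0.073 (array([5.537e-01, 2.000e-04]), np.float64(0.0667))
0.077 (array([0.5513, 0.003 ]), np.float64(0.0663))
0.07 (array([ 0.5567, -0.0026]), np.float64(0.0664))
0.077 (array([ 0.5592, -0.0025]), np.float64(0.0653))
```

Run:
```python
from g import *
import pickle
im=pickle.load(open("w1.pkl","rb"))
T=np.linalg.inv(np.array(im["tool_from_camera"]))
for X in [(.011,.0,.011),(.011,.013,.011),(-.011,0,.011),(.011,0,0)]:
    c=(T@np.r_[X,1])[:3]; print(X,(im["fx"]*c[0]/c[2]+im["cx"])*1.5,(im["fy"]*c[1]/c[2]+im["cy"])*1.5)
```

```text
(0.011, 0.0, 0.011) 380.61317458672227 355.69269203239844
(0.011, 0.013, 0.011) 419.56899825327105 355.6642248386916
(-0.011, 0, 0.011) 380.65883410748205 412.47406652097334
(0.011, 0, 0) 380.6046964708857 371.9079655127838
```

Request:
move_arm(series=[[[0.008,-0.0006,-0.028,0,0,0,0.0],[0.008,-0.0006,-0.028,0,0,0,0.0],[0.008,-0.0006,-0.028,0,0,0,0.0],[0.008,-0.0006,-0.028,0,0,0,0.0],[0.008,-0.0006,-0.028,0,0,0,0.0],[0.008,-0.0006,-0.028,0,0,0,0.0],[0.008,-0.0006,-0.028,0,0,0,0.0],[0.008,-0.0006,-0.028,0,0,0,0.0],[0,0,0,0,0,0,0],[0,0,-0.01,0,0,0,0],[0,0,-0.01,0,0,0,0],[0,0,0,0,0,0,0],[0,0,0,0,0,0,0]]])

```text
clock: 2.95
position: [0.6798, -0.0065, 0.0982]
ee_rot: [0.0, 1.0, -0.0, 0.0]
contact_force: [-0.6, -0.0, -0.0]
width: 0.0001
```

Run:
```python
from g import *
st()
im=manip.get_image("side")
c=cv2.cvtColor(im["color"],cv2.COLOR_RGB2BGR)[130:240,200:370]
cv2.imwrite("pics/s1.png",cv2.resize(c,None,fx=4.5,fy=4.5,interpolation=cv2.INTER_CUBIC))
im=manip.get_image("scene")
c=cv2.cvtColor(im["color"],cv2.COLOR_RGB2BGR)[150:270,170:340]
cv2.imwrite("pics/s2.png",cv2.resize(c,None,fx=4.5,fy=4.5,interpolation=cv2.INTER_CUBIC))
```

```text
t 2.95 p [ 0.6798 -0.0065  0.0982] F [-0.6  -0.01 -0.  ] w 0.0001 toolx [ 1.    -0.     0.001] toolz [ 0.001 -0.    -1.   ]
```

View pics/s1.png

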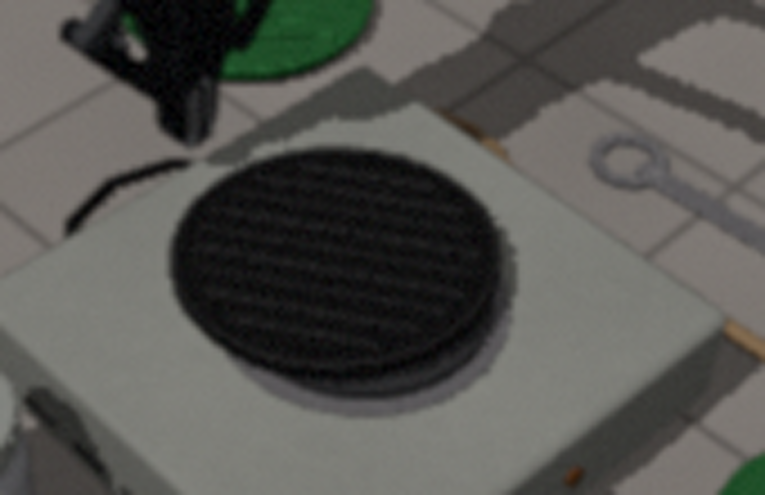

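View pics/s2.png

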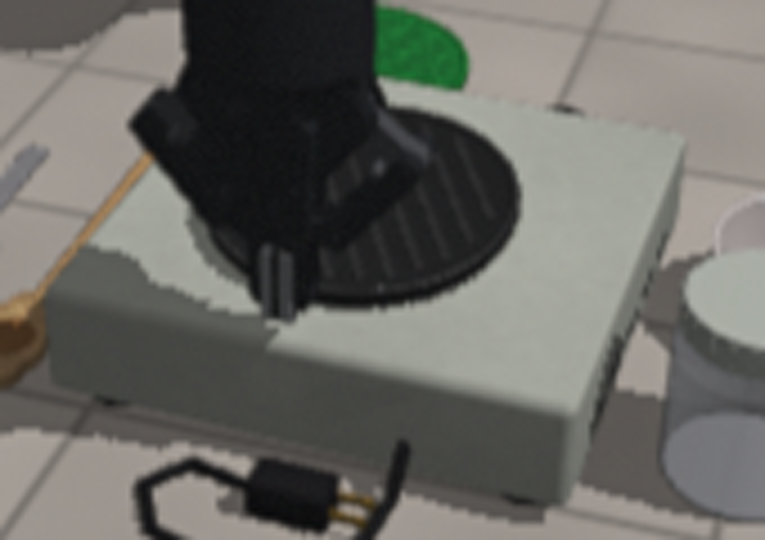

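Request:
move_arm(series=[[[0,0,-0.006,0,0,0,0],[0,0,-0.0055,0,0,0,0],[-0.003,0,0,0,0,0,0],[-0.003,0,0,0,0,0,0],[-0.003,0,0,0,0,0,0],[-0.002,0,0,0,0,0,0],[0,0,0,0,0,0,0]]])

```text
clock: 3.63
position: [0.6685, -0.0062, 0.086]
ee_rot: [0.0, 1.0, 0.0, -0.0]
contact_force: [-0.6, -1.2, -0.5]
width: -0.0001
```

```bash
python3 -c "
from h import *
st()"
```

```text
t 3.63 p [ 0.6685 -0.0062  0.086 ] F [-0.56 -1.22 -0.49] w -0.0001 toolx [ 1.  0. -0.] toolz [-0. -0. -1.]
```

Request:
move_arm(series=[[[-0.001,0,0,0,0,0,0],[-0.001,0,0,0,0,0,0],[-0.001,0,0,0,0,0,0],[0,0,0,0,0,0,0]]])

```text
clock: 3.97
position: [0.6658, -0.0062, 0.0859]
ee_rot: [0.0, 1.0, 0.0, -0.0]
contact_force: [0.3, 0.0, -0.8]
width: 0.0
```

Request:
move_arm(series=[[[-0.001,0,0,0,0,0,0],[-0.001,0,0,0,0,0,0]]])

```text
clock: 4.13
position: [0.6644, -0.0063, 0.0859]
ee_rot: [0.0, 1.0, 0.0, 0.0]
contact_force: [2.2, 0.1, -0.6]
width: 0.0001
```

Request:
move_arm(series=[[[-0.001,0,0,0,0,0,0],[-0.001,0,0,0,0,0,0]]])

```text
clock: 4.3
position: [0.6635, -0.0064, 0.0861]
ee_rot: [0.0, 1.0, 0.0, 0.002]
contact_force: [4.3, 0.3, -2.3]
width: -0.0001
```

Request:
move_arm(series=[[[-0.001,0,0,0,0,0,0],[-0.001,0,0,0,0,0,0]]])

```text
clock: 4.47
position: [0.6608, -0.0064, 0.086]
ee_rot: [0.0, 1.0, 0.0, 0.001]
contact_force: [4.6, -0.5, -1.4]
width: -0.0002
```

Request:
move_arm(series=[[[-0.001,0,0,0,0,0,0],[-0.001,0,0,0,0,0,0]]])

```text
clock: 4.63
position: [0.6586, -0.0063, 0.0861]
ee_rot: [0.0, 1.0, 0.0, 0.001]
contact_force: [4.3, -0.3, -1.6]
width: -0.0002
```

Request:
move_arm(series=[[[-0.001,0,0,0,0,0,0],[-0.001,0,0,0,0,0,0]]])

```text
clock: 4.8
position: [0.6566, -0.0063, 0.0862]
ee_rot: [0.0, 1.0, 0.0, 0.001]
contact_force: [4.6, -0.7, 0.8]
width: -0.0002
```

Request:
move_arm(series=[[[-0.001,0,0,0,0,0,0],[-0.001,0,0,0,0,0,0],[-0.001,0,0,0,0,0,0]]])

```text
clock: 5.05
position: [0.6539, -0.0064, 0.0865]
ee_rot: [0.0, 1.0, 0.0, 0.001]
contact_force: [5.8, -0.3, 0.6]
width: -0.0004
```

Request:
move_arm(series=[[[-0.001,0,0,0,0,0,0],[-0.001,0,0,0,0,0,0],[-0.001,0,0,0,0,0,0]]])

```text
clock: 5.3
position: [0.6512, -0.0064, 0.0868]
ee_rot: [0.0, 1.0, 0.0, 0.002]
contact_force: [5.7, -0.4, 2.2]
width: 0.0001
```

Request:
move_arm(series=[[[-0.001,0,0,0,0,0,0],[-0.001,0,0,0,0,0,0]]])

```text
clock: 5.47
position: [0.6494, -0.0064, 0.0869]
ee_rot: [0.0, 1.0, 0.0, 0.002]
contact_force: [5.4, -0.2, 3.7]
width: 0.0002
```

Request:
move_arm(series=[[[-0.001,0,0,0,0,0,0],[-0.001,0,0,0,0,0,0]]])

```text
clock: 5.63
position: [0.6474, -0.0064, 0.087]
ee_rot: [0.0, 1.0, 0.0, 0.002]
contact_force: [5.7, 0.9, 3.1]
width: 0.0003
```

Request:
move_arm(series=[[[-0.001,0,0,0,0,0,0],[-0.001,0,0,0,0,0,0]]])

```text
clock: 5.8
position: [0.6451, -0.0063, 0.0868]
ee_rot: [0.0, 1.0, 0.0, 0.001]
contact_force: [5.7, -0.8, 2.4]
width: -0.0001
```

Request:
move_arm(series=[[[-0.001,0,0,0,0,0,0],[-0.001,0,0,0,0,0,0]]])

```text
clock: 5.97
position: [0.6432, -0.0064, 0.0867]
ee_rot: [0.0, 1.0, 0.0, 0.002]
contact_force: [6.4, -0.3, 2.9]
width: 0.0
```

```bash
cat >> g.py <<'E'
def crops(n):
    im=manip.get_image("side"); c1=cv2.cvtColor(im["color"],cv2.COLOR_RGB2BGR)[145:225,220:330]
    im2=manip.get_image("scene"); c2=cv2.cvtColor(im2["color"],cv2.COLOR_RGB2BGR)[160:240,195:305]
    cv2.imwrite("pics/"+n,np.hstack([cv2.resize(c,(400,291),interpolation=cv2.INTER_CUBIC) for c in (c1,c2)]))
    return im,im2
E
python3 -c "
from g import *
st();crops('c1.png')"
```

```text
t 5.97 p [ 0.6432 -0.0064  0.0867] F [ 6.42 -0.26  2.92] w 0.0 toolx [1.    0.    0.003] toolz [ 0.003 -0.    -1.   ]
```

View pics/c1.png

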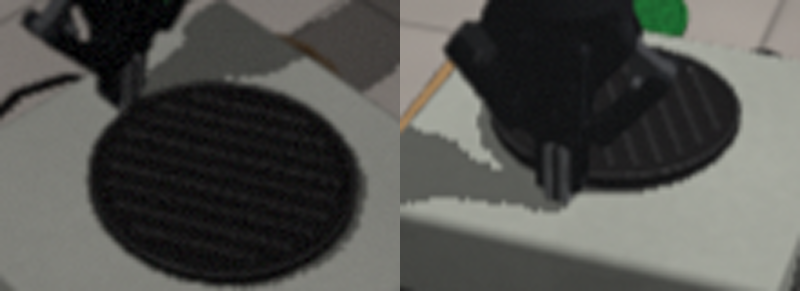

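Request:
move_arm(series=[[[-0.001,0,0,0,0,0,0],[0,0,0,0,0,0,0]]])

```text
clock: 6.23
position: [0.643, -0.0064, 0.0868]
ee_rot: [0.0, 1.0, 0.0, 0.002]
contact_force: [6.6, -0.6, 1.2]
width: -0.0001
```

Request:
move_arm(series=[[[-0.001,0,0,0,0,0,0],[0,0,0,0,0,0,0]]])

```text
clock: 6.4
position: [0.6429, -0.0065, 0.0869]
ee_rot: [0.0, 1.0, -0.0, 0.003]
contact_force: [7.6, -0.6, 1.0]
width: -0.0001
```

Request:
move_arm(series=[[[-0.001,0,0,0,0,0,0],[0,0,0,0,0,0,0]]])

```text
clock: 6.57
position: [0.6427, -0.0065, 0.0869]
ee_rot: [0.0, 1.0, -0.0, 0.004]
contact_force: [10.3, -0.8, -0.9]
width: -0.0
```

Request:
move_arm(series=[[[0.004,0,0,0,0,0,0],[0.008,0,0,0,0,0,0],[0.005,0,0.01,0,0,0,0],[0,0,0.03,0,0,0,0],[0,0,0.03,0,0,0,0],[0,0,0.03,0,0,0,0],[0,0,0.03,0,0,0,0],[0,0,0,0,0,0,0]]])

```text
clock: 7.23
position: [0.6575, -0.0064, 0.2218]
ee_rot: [0.001, 1.0, 0.0, 0.003]
contact_force: [1.2, -0.1, 1.4]
width: -0.0002
```

```bash
python3 -c "
from g import *
st();im,im2=crops('c2.png')
w,s=wristim('w2.png')
import pickle; pickle.dump((im,im2,w),open('i2.pkl','wb'))"
```

```text
t 7.23 p [ 0.6575 -0.0064  0.2218] F [ 1.24 -0.06  1.42] w -0.0002 toolx [1.    0.    0.007] toolz [ 0.007 -0.001 -1.   ]
```

View pics/c2.png

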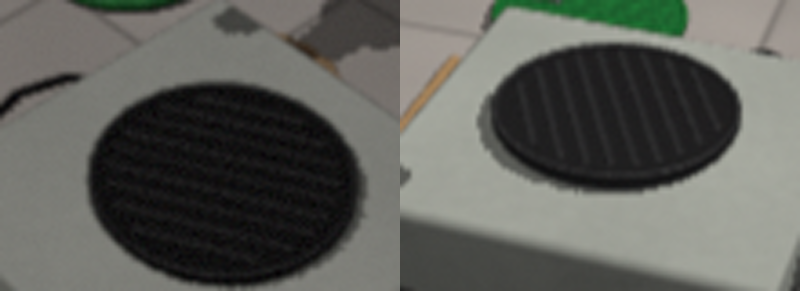

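View pics/w2.png

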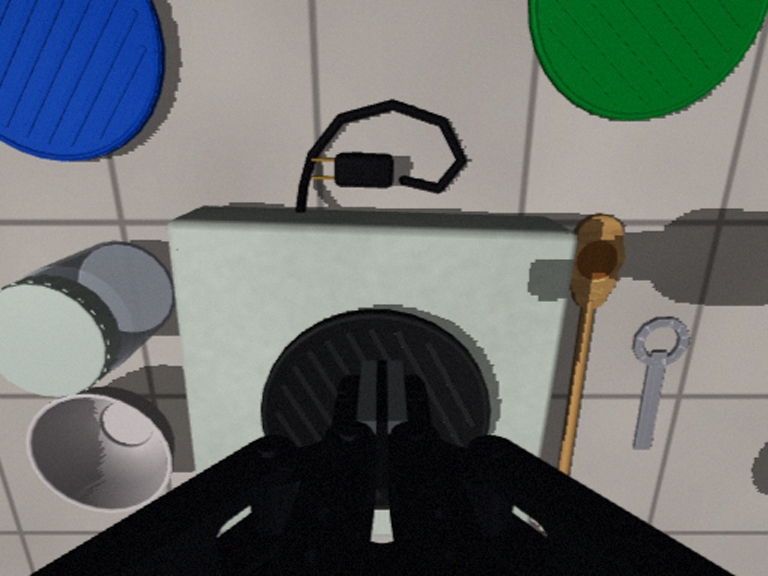

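Request:
move_arm(series=[[[-0.005,0.0008,-0.002,0,0.098,0,0],[-0.005,0.0008,-0.002,0,0.098,0,0],[-0.005,0.0008,-0.002,0,0.098,0,0],[-0.005,0.0008,-0.002,0,0.098,0,0],[-0.005,0.0008,-0.008,0,0.098,0,0],[-0.005,0.0008,-0.008,0,0.098,0,0],[-0.005,0.0008,-0.008,0,0.098,0,0],[-0.005,0.0008,-0.008,0,0.098,0,0],[0,0,0,0,0,0,0],[0,0,0,0,0,0,0]]])

```text
clock: 8.22
position: [0.6151, 0.0002, 0.1717]
ee_rot: [-0.0, 0.923, 0.0, -0.386]
contact_force: [0.8, 0.3, 0.1]
width: -0.0001
```

```bash
python3 -c "
from g import *
st()
w,s=wristim('w3.png')
import pickle; pickle.dump(w,open('w3.pkl','wb'))"
```

```text
t 8.22 p [6.151e-01 2.000e-04 1.717e-01] F [0.78 0.32 0.07] w -0.0001 toolx [ 0.703  0.001 -0.712] toolz [-0.712  0.    -0.703]
```

View pics/w3.png

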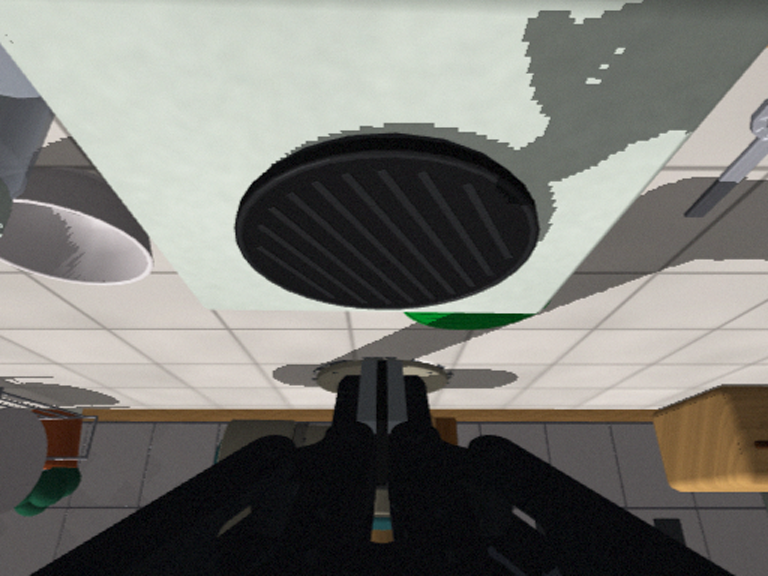

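```bash
python3 -c "
from g import *
import pickle; w=pickle.load(open('w3.pkl','rb'))
c=cv2.cvtColor(w['color'],cv2.COLOR_RGB2BGR)[75:215,145:375]
c=np.clip(c.astype(float)*2.5,0,255).astype(np.uint8)
cv2.imwrite('pics/w3c.png',cv2.rotate(cv2.resize(c,None,fx=3.4,fy=3.4,interpolation=cv2.INTER_CUBIC),cv2.ROTATE_180))
"
```

```text
(no output)
```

View pics/w3c.png

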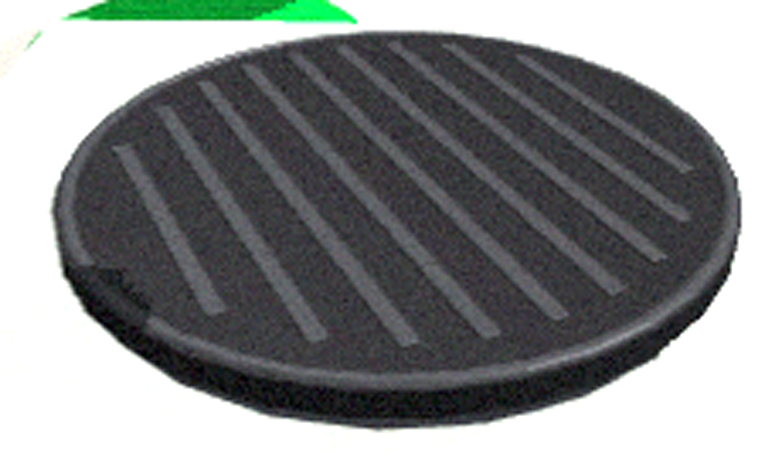

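```bash
cat >> g.py <<'E'
def lvl(w,box,invert=True,sh=None):
    c=griddle(w,box)[:,0,:].astype(float)
    P=np.array([ray(w,u,v,.083) for u,v in c])
    return c,P
E
python3 -c "
from g import *
import pickle; w=pickle.load(open('w3.pkl','rb'))
x0,y0,x1,y1=150,80,365,210
hsv=cv2.cvtColor(w['color'],cv2.COLOR_RGB2HSV)
m=np.zeros(hsv.shape[:2],np.uint8); m[y0:y1,x0:x1]=(hsv[...,2]<60)[y0:y1,x0:x1]*255
m=cv2.morphologyEx(m,cv2.MORPH_OPEN,np.ones((3,3)))
cs,_=cv2.findContours(m,cv2.RETR_EXTERNAL,cv2.CHAIN_APPROX_NONE)
c=max(cs,key=cv2.contourArea)[:,0,:]; print(cv2.boundingRect(c),len(c))
P=np.array([ray(w,u,v,.083) for u,v in c])
k=(P[:,0]<.553)
Q=P[k,:2]
A=np.c_[2*Q,np.ones(len(Q)),2*Q[:,0]*Q[:,1]]
# circle with shear x'=x+s*y:  (x-s(y-cy)-cx)^2+(y-cy)^2=R^2 -> approx linear in s
b=(Q**2).sum(1)
s=np.linalg.lstsq(A,b,rcond=None)[0]; print('shear fit',s)
s0=np.linalg.lstsq(A[:,:3],b,rcond=None)[0]; print('circle',s0[:2],np.sqrt(s0[2]+s0[0]**2+s0[1]**2), 'res',np.std(A[:,:3]@s0-b)/.15)
r=np.hypot(Q[:,0]-s0[0],Q[:,1]-s0[1])-.075
an=np.degrees(np.arctan2(Q[:,1]-s0[1],Q[:,0]-s0[0]))%360
for a in range(80,285,15):
    q=abs(an-a)<7.5
    if q.any(): print(a,(r[q].mean()*1000).round(2))
for n,u,v in [('hobL',200,310),('hobR',545,313)]: print(n,ray(w,u/1.5,v/1.5,.07))
"
```

```text
(157, 89, 202, 117) 471
shear fit [ 5.60436119e-01 -5.19963563e-04 -3.08652006e-01 -3.06674321e-03]
circle [ 0.56044309 -0.00212184] 0.07376762584227808 res 0.0007303352253441977
95 -1.19
110 -1.08
125 -1.07
140 -1.7
155 -1.35
170 -1.29
185 -0.6
200 -1.03
215 -1.81
230 -1.59
245 -0.98
260 -0.88
hobL [0.45111874 0.13142343 0.07      ]
hobR [ 0.44532496 -0.12030216  0.07      ]
```

Request:
move_arm(series=[[[-0.007,0.0125,0.001,0,-0.098,0,0],[-0.007,0.0125,0,0,-0.098,0,0],[-0.007,0.0125,0,0,-0.098,0,0],[-0.007,0.0125,0,0,-0.098,0,0],[-0.007,0.0125,0,0,-0.098,0,0],[-0.007,0.0125,0,0,-0.098,0,0],[-0.007,0.0125,0,0,-0.098,0,0],[-0.007,0.0125,0,0,-0.098,0,0],[0,0,0,0,0,0,0],[0,0,-0.024,0,0,0,0],[0,0,-0.024,0,0,0,0],[0,0,-0.022,0,0,0,0],[0,0,0,0,0,0,0],[0,0,0,0,0,0,0]]])

```text
clock: 9.43
position: [0.5594, 0.0999, 0.108]
ee_rot: [0.0, 1.0, 0.0, 0.0]
contact_force: [-0.7, 0.2, -0.0]
width: 0.0001
```

```bash
python3 -c "
from g import *
st();im,im2=crops('c3.png')"
```

```text
t 9.43 p [0.5594 0.0999 0.108 ] F [-0.7   0.23 -0.03] w 0.0001 toolx [1. 0. 0.] toolz [ 0. -0. -1.]
```

View pics/c3.png

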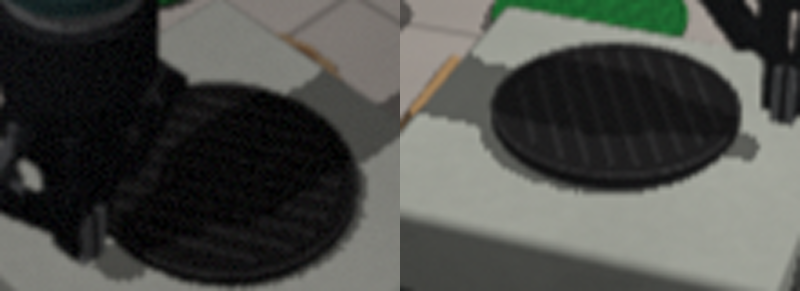

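Request:
move_arm(series=[[[0,0,-0.012,0,0,0,0],[0,0,-0.0095,0,0,0,0],[0,-0.004,0,0,0,0,0],[0,-0.004,0,0,0,0,0],[0,-0.003,0,0,0,0,0],[0,0,0,0,0,0,0]]])

```text
clock: 10.03
position: [0.5606, 0.0884, 0.086]
ee_rot: [0.0, 1.0, -0.0, 0.001]
contact_force: [-0.4, 0.1, 0.8]
width: -0.0001
```

Request:
move_arm(series=[[[0,-0.001,0,0,0,0,0],[0,-0.001,0,0,0,0,0],[0,-0.001,0,0,0,0,0]]])

```text
clock: 10.28
position: [0.5602, 0.0861, 0.0855]
ee_rot: [0.0, 1.0, 0.0, 0.0]
contact_force: [0.2, -0.1, 1.1]
width: 0.0001
```

Request:
move_arm(series=[[[0,-0.001,0,0,0,0,0],[0,-0.001,0,0,0,0,0]]])

```text
clock: 10.45
position: [0.5601, 0.0848, 0.0854]
ee_rot: [-0.001, 1.0, -0.0, 0.0]
contact_force: [0.2, 4.6, -0.4]
width: 0.0002
```

Request:
move_arm(series=[[[0,-0.001,0,0,0,0,0],[0,-0.001,0,0,0,0,0]]])

```text
clock: 10.62
position: [0.5599, 0.0841, 0.0854]
ee_rot: [-0.002, 1.0, -0.001, -0.0]
contact_force: [-1.2, 7.4, 0.8]
width: 0.0
```

Request:
move_arm(series=[[[0,-0.001,0,0,0,0,0],[0,0,0,0,0,0,0]]])

```text
clock: 10.78
position: [0.5598, 0.0837, 0.0854]
ee_rot: [-0.002, 1.0, -0.001, -0.0]
contact_force: [-0.7, 8.4, 0.6]
width: -0.0
```

Request:
move_arm(series=[[[0,-0.001,0,0,0,0,0],[0,0,0,0,0,0,0]]])

```text
clock: 10.95
position: [0.5597, 0.0835, 0.0854]
ee_rot: [-0.003, 1.0, -0.001, -0.0]
contact_force: [-0.8, 10.6, 1.3]
width: -0.0003
```

Request:
move_arm(series=[[[0,-0.001,0,0,0,0,0],[0,0,0,0,0,0,0]]])

```text
clock: 11.12
position: [0.5596, 0.0832, 0.0854]
ee_rot: [-0.004, 1.0, -0.001, -0.0]
contact_force: [-0.3, 13.2, 0.5]
width: 0.0003
```

Request:
move_arm(series=[[[0,-0.0007,0,0,0,0,0],[0,0,0,0,0,0,0]]])

```text
clock: 11.28
position: [0.5596, 0.0832, 0.0854]
ee_rot: [-0.004, 1.0, -0.001, -0.0]
contact_force: [0.0, 13.6, 0.8]
width: 0.0
```

```bash
python3 -c "
from g import *
st();im,im2=crops('c4.png')"
```

```text
t 11.28 p [0.5596 0.0832 0.0854] F [ 0.02 13.61  0.83] w 0.0 toolx [ 1.    -0.002 -0.   ] toolz [-0.     0.009 -1.   ]
```

View pics/c4.png

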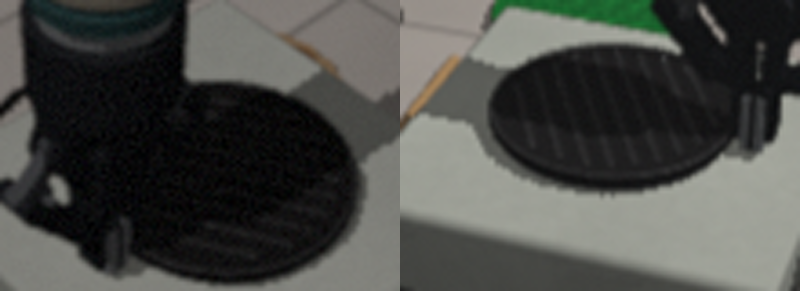

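Request:
move_arm(series=[[[0,0.005,0,0,0,0,0],[0,0.009,0,0,0,0,0],[0,0,0.03,0,0,0,0],[0,0,0.03,0,0,0,0],[0,-0.03,0,0,0,0,0],[0,-0.03,0,0,0,0,0],[0,-0.03,0,0,0,0,0],[0,-0.03,0,0,0,0,0],[0,-0.03,0,0,0,0,0],[0,-0.03,0,0,0,0,0],[0,-0.013,0,0,0,0,0],[0,0,0,0,0,0,0],[0,0,-0.02,0,0,0,0],[0,0,-0.02,0,0,0,0],[0,0,0,0,0,0,0],[0,0,0,0,0,0,0]]])

```text
clock: 12.72
position: [0.5591, -0.0992, 0.1045]
ee_rot: [-0.001, 1.0, 0.001, -0.001]
contact_force: [0.5, 0.1, 0.3]
width: 0.0003
```

```bash
python3 -c "
from g import *
st();im,im2=crops('c5.png')"
```

```text
t 12.72 p [ 0.5591 -0.0992  0.1045] F [0.52 0.11 0.34] w 0.0003 toolx [ 1.     0.001 -0.003] toolz [-0.003  0.001 -1.   ]
```

View pics/c5.png

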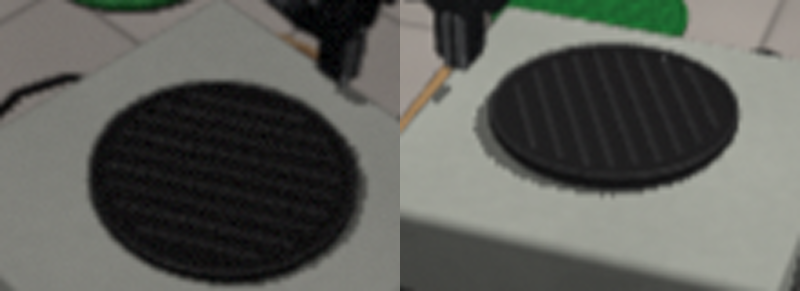

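Clear of the rim on the right. Go down and approach from the right.

Request:
move_arm(series=[[[0,0,-0.01,0,0,0,0],[0,0,-0.0085,0,0,0,0],[0,0.003,0,0,0,0,0],[0,0.003,0,0,0,0,0],[0,0,0,0,0,0,0]]])

```text
clock: 13.23
position: [0.5599, -0.0939, 0.0868]
ee_rot: [-0.0, 1.0, 0.0, -0.0]
contact_force: [0.1, -0.0, 0.5]
width: -0.0001
```

Request:
move_arm(series=[[[0,0.001,0,0,0,0,0],[0,0.001,0,0,0,0,0],[0,0.001,0,0,0,0,0]]])

```text
clock: 13.48
position: [0.5603, -0.0915, 0.0871]
ee_rot: [0.0, 1.0, 0.0, 0.0]
contact_force: [0.3, -0.5, -0.9]
width: 0.0003
```

Request:
move_arm(series=[[[0,0.001,0,0,0,0,0],[0,0.001,0,0,0,0,0]]])

```text
clock: 13.65
position: [0.5601, -0.0896, 0.087]
ee_rot: [0.0, 1.0, 0.0, 0.0]
contact_force: [0.4, -0.7, -0.2]
width: 0.0001
```

Request:
move_arm(series=[[[0,0.001,0,0,0,0,0],[0,0.001,0,0,0,0,0]]])

```text
clock: 13.82
position: [0.5603, -0.0887, 0.087]
ee_rot: [0.001, 1.0, 0.0, 0.0]
contact_force: [-0.7, -4.5, -0.1]
width: -0.0002
```

Request:
move_arm(series=[[[0,0.001,0,0,0,0,0],[0,0.001,0,0,0,0,0]]])

```text
clock: 13.98
position: [0.5603, -0.0862, 0.087]
ee_rot: [0.001, 1.0, 0.0, 0.0]
contact_force: [0.4, -4.3, 0.7]
width: -0.0001
```

Request:
move_arm(series=[[[0,0.001,0,0,0,0,0],[0,0.001,0,0,0,0,0]]])

```text
clock: 14.15
position: [0.5605, -0.0834, 0.0875]
ee_rot: [-0.0, 1.0, -0.0, 0.001]
contact_force: [-0.1, -1.7, 2.6]
width: 0.0001
```

Request:
move_arm(series=[[[0,0.001,0,0,0,0,0],[0,0.001,0,0,0,0,0]]])

```text
clock: 14.32
position: [0.5606, -0.0816, 0.0875]
ee_rot: [0.0, 1.0, 0.0, 0.001]
contact_force: [-0.9, -3.7, 6.0]
width: 0.0002
```

Request:
move_arm(series=[[[0,0.001,0,0,0,0,0],[0,0,0,0,0,0,0]]])

```text
clock: 14.48
position: [0.5606, -0.0807, 0.0875]
ee_rot: [0.0, 1.0, 0.0, 0.001]
contact_force: [0.9, -3.0, 5.3]
width: 0.0001
```

```bash
python3 -c "
from g import *
st();im,im2=crops('c6.png')
w,s=wristim('w6.png')"
```

```text
t 14.48 p [ 0.5606 -0.0807  0.0875] F [ 0.86 -3.02  5.32] w 0.0001 toolx [1.    0.001 0.002] toolz [ 0.002 -0.001 -1.   ]
```

View pics/c6.png

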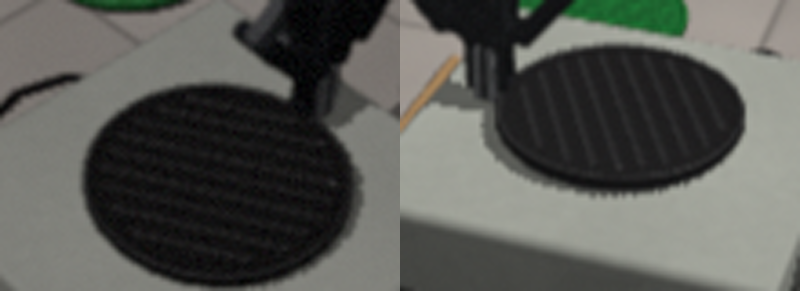

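View pics/w6.png

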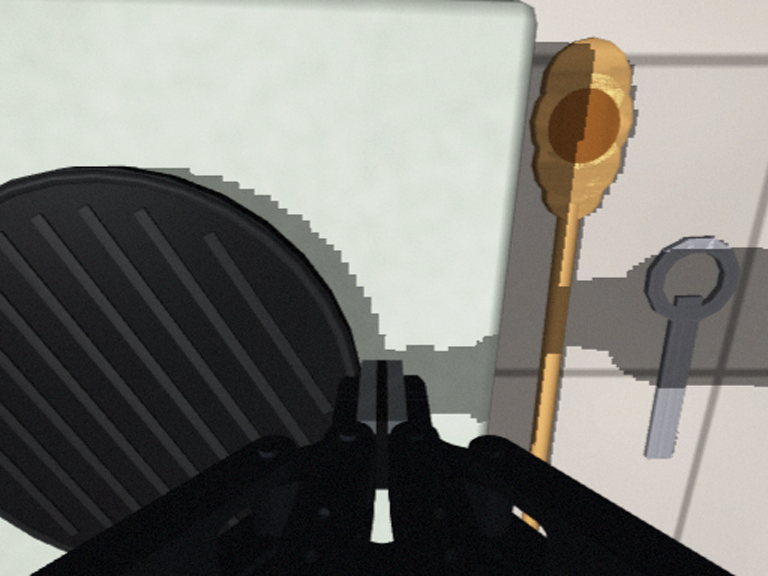

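Request:
move_arm(series=[[[0,-0.003,0,0,0,0,0],[0,-0.006,0,0,0,0,0],[0,-0.008,0,0,0,0,0],[0,0,0,0,0,0,0]]])

```text
clock: 14.97
position: [0.5597, -0.098, 0.0863]
ee_rot: [-0.0, 1.0, -0.0, -0.001]
contact_force: [0.1, -0.4, -0.1]
width: 0.0002
```

```bash
python3 -c "
from g import *
st();im,im2=crops('c7.png')
w,s=wristim('w7.png')"
```

```text
t 14.97 p [ 0.5597 -0.098   0.0863] F [ 0.14 -0.41 -0.14] w 0.0002 toolx [ 1.    -0.    -0.001] toolz [-0.001  0.    -1.   ]
```

View pics/c7.png

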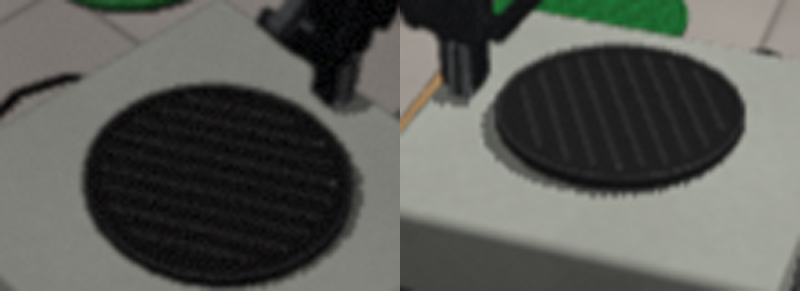

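Request:
move_arm(series=[[[0,0,0.03,0,0,0,0],[0,0,0.03,0,0,0,0],[0.007,0.0123,0.009,0,0.098,0,0],[0.007,0.0123,0.009,0,0.098,0,0],[0.007,0.0123,0.009,0,0.098,0,0],[0.007,0.0123,0.002,0,0.098,0,0],[0.007,0.0123,0.001,0,0.098,0,0],[0.007,0.0123,-0.001,0,0.098,0,0],[0.007,0.0123,-0.002,0,0.098,0,0],[0.007,0.0123,-0.002,0,0.098,0,0],[0,0,0,0,0,0,0],[0,0,0,0,0,0,0]]])

```text
clock: 16.12
position: [0.6163, 0.0017, 0.1676]
ee_rot: [-0.0, 0.923, 0.001, -0.385]
contact_force: [-0.2, 0.3, 1.3]
width: -0.0001
```

```bash
cat >> g.py <<'E'
def oblique(w,name):
    x0,y0,x1,y1=130,70,385,212
    hsv=cv2.cvtColor(w['color'],cv2.COLOR_RGB2HSV)
    m=np.zeros(hsv.shape[:2],np.uint8); m[y0:y1,x0:x1]=(hsv[...,2]<60)[y0:y1,x0:x1]*255
    m=cv2.morphologyEx(m,cv2.MORPH_OPEN,np.ones((3,3)))
    cs,_=cv2.findContours(m,cv2.RETR_EXTERNAL,cv2.CHAIN_APPROX_NONE)
    c=max(cs,key=cv2.contourArea)[:,0,:]; print(cv2.boundingRect(c),len(c))
    P=np.array([ray(w,u,v,.083) for u,v in c]); Q=P[P[:,0]<.553,:2]
    A=np.c_[2*Q,np.ones(len(Q)),2*Q[:,0]*Q[:,1]]; b=(Q**2).sum(1)
    print('shear',np.linalg.lstsq(A,b,rcond=None)[0])
    s0=np.linalg.lstsq(A[:,:3],b,rcond=None)[0]; print('circle',s0[:2],np.sqrt(s0[2]+s0[0]**2+s0[1]**2),'res',np.std(A[:,:3]@s0-b)/.15)
    print('y range',P[:,1].min(),P[:,1].max(),'x min',P[:,0].min())
    c=cv2.cvtColor(w['color'],cv2.COLOR_RGB2BGR)[75:215,145:375]
    c=np.clip(c.astype(float)*2.5,0,255).astype(np.uint8)
    cv2.imwrite('pics/'+name,cv2.rotate(cv2.resize(c,None,fx=3.4,fy=3.4,interpolation=cv2.INTER_CUBIC),cv2.ROTATE_180))
E
python3 -c "
from g import *
import pickle
st()
oblique(pickle.load(open('w3.pkl','rb')),'tmp.png')
w,s=wristim(); pickle.dump(w,open('w8.pkl','wb')); oblique(w,'w8c.png')"
```

```text
t 16.12 p [0.6163 0.0017 0.1676] F [-0.16  0.28  1.31] w -0.0001 toolx [ 0.704  0.002 -0.71 ] toolz [-0.71  -0.001 -0.704]
(157, 89, 202, 117) 471
shear [ 5.60436119e-01 -5.19963563e-04 -3.08652006e-01 -3.06674321e-03]
circle [ 0.56044309 -0.00212184] 0.07376762584227808 res 0.0007303352253441977
y range -0.07621979502356963 0.07158964614028024 x min 0.48570979071042303
(154, 94, 204, 116) 470
shear [ 0.56160208 -0.00187978 -0.30996236  0.0048655 ]
circle [0.56160297 0.00066335] 0.07372212919752467 res 0.000683303923696205
y range -0.07325222954424185 0.07441406554022113 x min 0.4876053205504738
```

View pics/w8c.png

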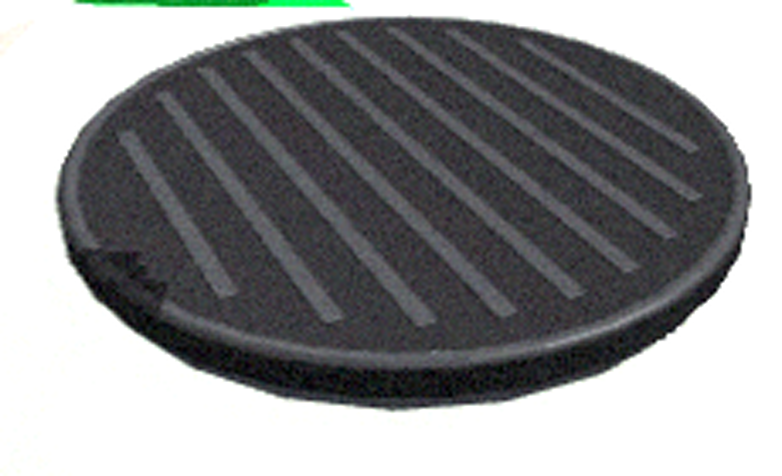

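Request:
move_arm(series=[[[-0.0072,-0.0131,0.002,0,-0.098,0,0],[-0.0072,-0.0131,0.001,0,-0.098,0,0],[-0.0072,-0.0131,0.001,0,-0.098,0,0],[-0.0072,-0.0131,0,0,-0.098,0,0],[-0.0072,-0.0131,0,0,-0.098,0,0],[-0.0072,-0.0131,0,0,-0.098,0,0],[-0.0072,-0.0131,0,0,-0.098,0,0],[-0.0072,-0.0131,0,0,-0.098,0,0],[0,0,0,0,0,0,0],[0,0,-0.025,0,0,0,0],[0,0,-0.025,0,0,0,0],[0,0,-0.02,0,0,0,0],[0,0,-0.01,0,0,0,0],[0,0,0,0,0,0,0],[0,0,0,0,0,0,0]]])

```text
clock: 17.42
position: [0.5585, -0.1042, 0.0972]
ee_rot: [0.0, 1.0, -0.0, 0.001]
contact_force: [0.4, 0.3, 0.0]
width: 0.0001
```

```bash
python3 -c "
from g import *
st()
w,s=wristim('w9.png')"
```

```text
t 17.42 p [ 0.5585 -0.1042  0.0972] F [0.39 0.3  0.05] w 0.0001 toolx [ 1.    -0.     0.002] toolz [ 0.002 -0.001 -1.   ]
```

View pics/w9.png

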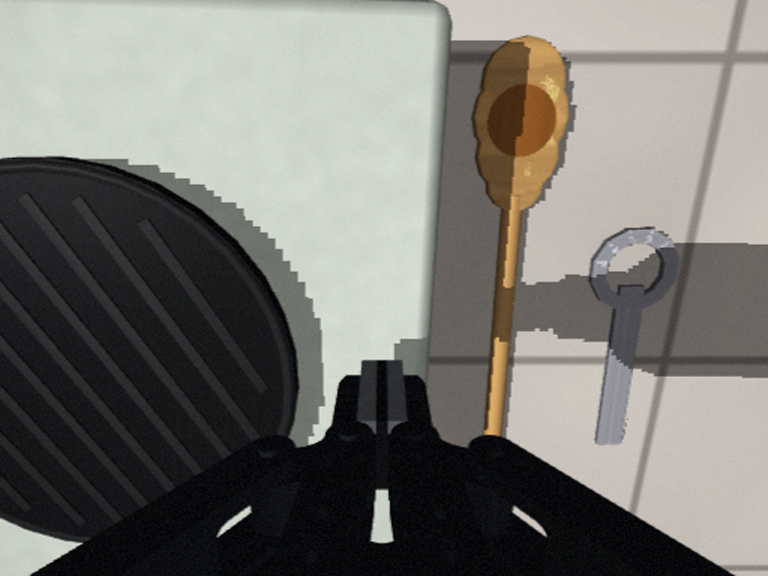

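Request:
move_arm(series=[[[0,0,-0.007,0,0,0,0],[0,0,-0.006,0,0,0,0],[0,0.005,0,0,0,0,0],[0,0.005,0,0,0,0,0],[0,0.004,0,0,0,0,0],[0,0,0,0,0,0,0]]])

```text
clock: 17.97
position: [0.5584, -0.0888, 0.0829]
ee_rot: [-0.0, 1.0, 0.001, -0.0]
contact_force: [-0.5, 0.1, -0.3]
width: 0.0002
```

Request:
move_arm(series=[[[0,0.001,0,0,0,0,0],[0,0.001,0,0,0,0,0],[0,0.001,0,0,0,0,0]]])

```text
clock: 18.22
position: [0.5586, -0.0872, 0.083]
ee_rot: [0.001, 1.0, 0.0, 0.0]
contact_force: [1.0, -2.4, 0.6]
width: -0.0001
```

Request:
move_arm(series=[[[0,0.001,0,0,0,0,0],[0,0.001,0,0,0,0,0]]])

```text
clock: 18.38
position: [0.5587, -0.0869, 0.083]
ee_rot: [0.002, 1.0, 0.001, 0.0]
contact_force: [0.1, -8.7, -0.2]
width: -0.0001
```

Request:
move_arm(series=[[[0,0.001,0,0,0,0,0],[0,0.001,0,0,0,0,0]]])

```text
clock: 18.55
position: [0.5587, -0.0866, 0.083]
ee_rot: [0.004, 1.0, 0.001, 0.0]
contact_force: [-0.9, -12.5, -1.5]
width: 0.0002
```

Request:
move_arm(series=[[[0,0.0005,0,0,0,0,0],[0,0,0,0,0,0,0],[0,0,0,0,0,0,0]]])

```text
clock: 18.8
position: [0.5587, -0.0866, 0.083]
ee_rot: [0.004, 1.0, 0.001, 0.0]
contact_force: [-1.2, -11.5, -1.8]
width: -0.0004
```

```bash
python3 -c "
from g import *
st();crops('c9.png')
wristim('w10.png')"
```

```text
t 18.8 p [ 0.5587 -0.0866  0.083 ] F [ -1.18 -11.49  -1.8 ] w -0.0004 toolx [1.    0.002 0.   ] toolz [ 0.    -0.008 -1.   ]
```

View pics/c9.png

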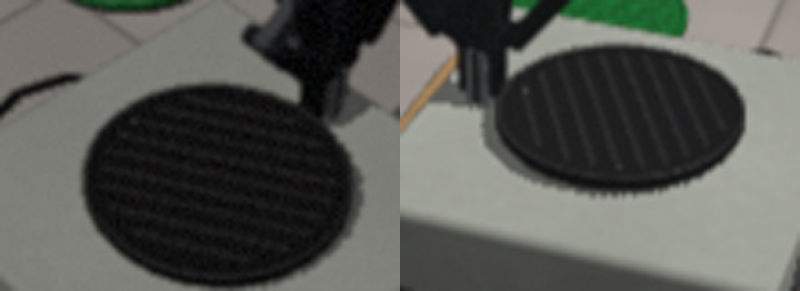

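View pics/w10.png

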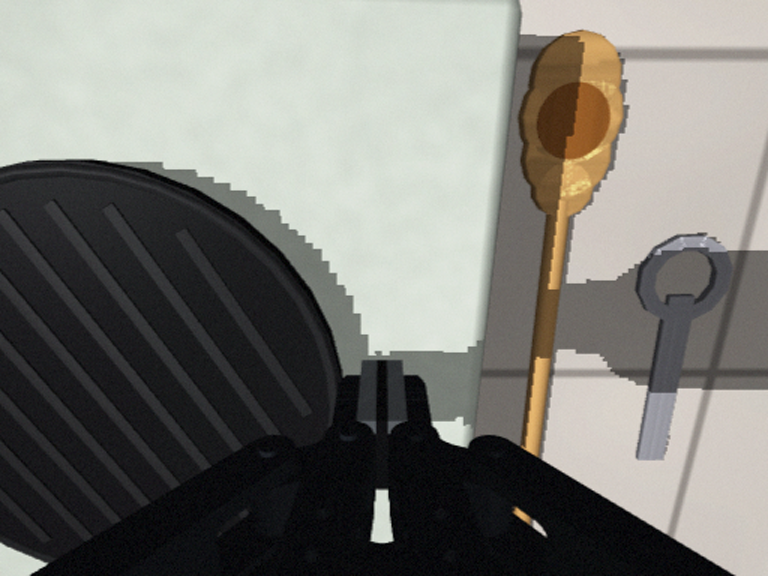

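Request:
move_arm(series=[[[0,-0.004,0,0,0,0,0],[0,-0.008,0,0,0,0,0],[0,-0.008,0,0,0,0,0],[0,0,0.03,0,0,0,0],[0,0,0.03,0,0,0,0],[0,0,0.02,0,0,0,0],[0.0072,0.013,0.001,0,0.098,0,0],[0.0072,0.013,0.001,0,0.098,0,0],[0.0072,0.013,0.001,0,0.098,0,0],[0.0072,0.013,0.001,0,0.098,0,0],[0.0072,0.013,0.001,0,0.098,0,0],[0.0072,0.013,0.001,0,0.098,0,0],[0.0072,0.013,0,0,0.098,0,0],[0.0072,0.013,0,0,0.098,0,0],[0,0,0,0,0,0,0],[0,0,0,0,0,0,0]]])

```text
clock: 20.28
position: [0.6166, 0.002, 0.1649]
ee_rot: [-0.0, 0.923, 0.001, -0.384]
contact_force: [-0.7, -0.7, 0.6]
width: 0.0001
```

```bash
python3 -c "
from g import *
st()
w,s=wristim('w11.png'); oblique(w,'w11c.png')
for n in ('scene','side'): save(manip.get_image(n),n+'11.png')"
```

```text
t 20.28 p [0.6166 0.002  0.1649] F [-0.65 -0.65  0.62] w 0.0001 toolx [ 0.705  0.002 -0.709] toolz [-0.709 -0.    -0.705]
(154, 98, 205, 114) 471
shear [ 0.5627802   0.00245635 -0.31122445 -0.00295497]
circle [0.5627779  0.00091165] 0.07414681165014916 res 0.0007660254407716864
y range -0.07319541014009906 0.074540961066785 x min 0.48967298957651234
```

View pics/w11c.png

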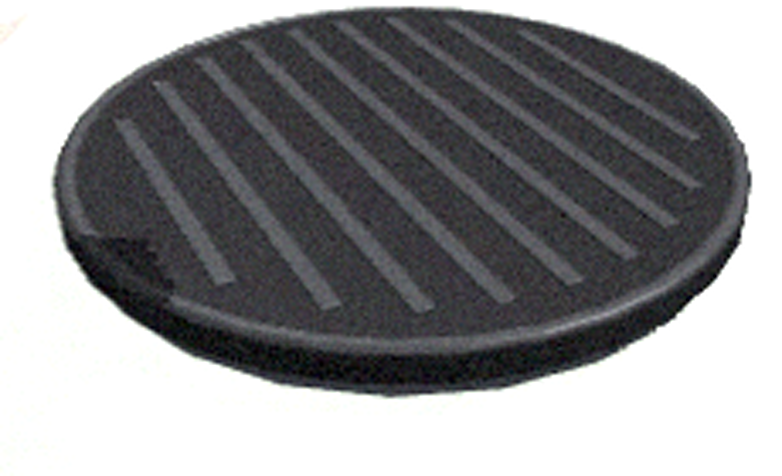

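View pics/scene11.png

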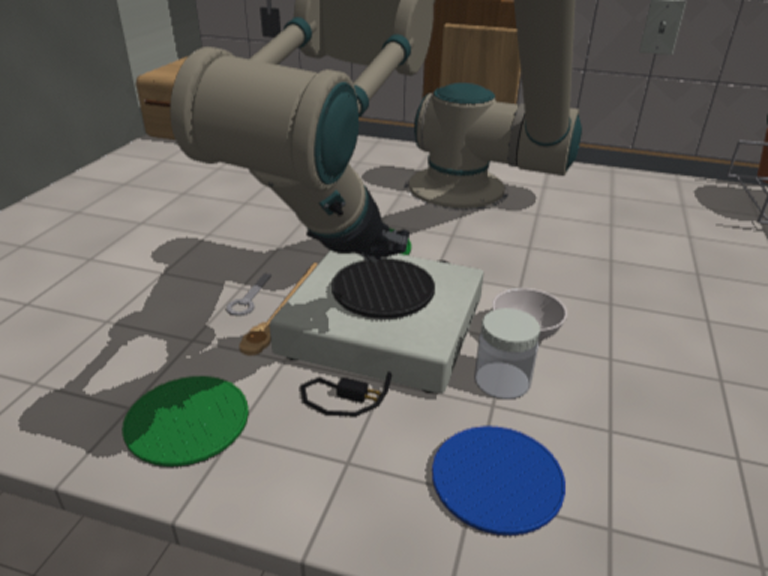

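View pics/side11.png

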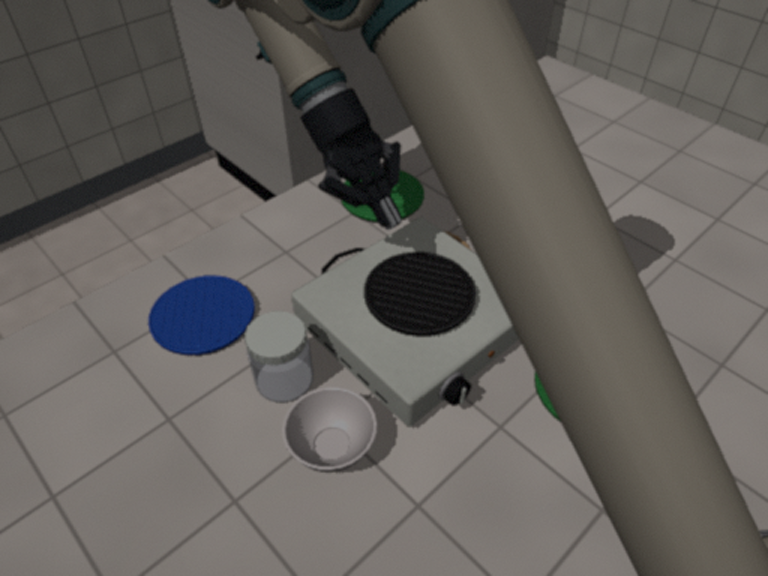

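```bash
python3 -c "
from g import *
st(); print(manip.sign_off())"
```

```text
t 20.43 p [0.6157 0.0009 0.1704] F [-0.06  0.39  0.24] w 0.0 toolx [ 0.71  -0.    -0.704] toolz [-0.704  0.    -0.71 ]
the job is handed in; nothing more can be done
None
```

The griddle is centred over the hotplate, lying level, and caught on both sides. The job was handed in at 20.4 s with the arm clear of everything.

- **Centring:** The griddle overhung towards the back of the hob. I tapped it from the back with the closed fingers. It slid about 21 mm at 4–7 N, then stopped hard at about 10 N. I let go and an oblique view showed it level.
- **Push from the left:** It moved about 1.5 mm and then stopped hard at 13.6 N.
- **Push from the right:** The first try was not clean. After the griddle had slid across its play, the shoulder of the fingers rode onto its top edge with about 6 N upward force. I backed off, looked, and repeated the push about 4 mm lower. That time it met a hard stop at about 12 N with under 1 mm of give.
- **Last checks:** The outline in the final oblique view fits a level circle to about 0.8 mm, with tilt well under 1°. The views showed about 4.3 mm of sideways movement between the two stops, against the 4 mm of play expected. The arm readings gave only rough agreement, about 4–6 mm, because I don't know the exact finger width.
- **Other things:** The bowl, container, spoon and opener stand where they were, judging by eye in the final pictures. The arm hides part of the spoon and opener in the side view.

I did not measure the griddle's height directly. That it has dropped home is inferred from the level view and the hard stops on both sides.

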